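# Draw a batch of ball knobs from the hopper into the hand cup

### The arm

A 7-joint arm with a two-finger parallel gripper is mounted at the origin on the work surface. World frame = base frame: x ahead of the robot, y to its left, z up, the work surface at z = 0. Lengths are in m, angles in rad, forces in N, time in s.
With the tool pointing down it reaches from about 0.35 to 0.9 m from the base axis. Payload 8.1 kg.
Tool frame: the origin (TCP) lies midway between the tips of the shut fingers; the grasp point (between the pads) lies manip.hold_point_z behind it (manip.hold_point_z is the distance from the TCP to the grasp point, in m); z points along the fingers, y is the line along which they close (so a half turn about z gives the same grasp; the last joint's range is limited). The gripper opens to 92 mm and grips with 3 to 60 N. Pads are 19 mm wide; open, the fingers measure 130 mm over their backs; the gripper's body (75 mm by 190 mm) begins 47 mm behind the grasp point.
Start: joints at [1.188, 0.434, 0.025, 1.573, -0.012, 1.134, -0.075], TCP at [0.173, -0.601, 0.227] pointing down, gripper open.
Joint ranges: [-2.62, 2.62], [-0.44, 2.09], [-1.27, 1.32], [0.08, 2.57], [-1.32, 4.46], [0.12, 2], [-2.74, 2.74]. Speed limits (rad/s): [2.22, 2.22, 3.01, 3.01, 3.14, 3.14, 3.14].

### API

Orientations are given as a unit quaternion [x, y, z, w].
In Python, from rig import manip, job, read_camera, camera_info gives the robot as it stands (manip), with the cameras as plain functions and the job (job).
- The arm moves only by the tool inch_along, called after "Emit:" by a JSON object that holds its "fn" and its "kwargs". Schema: {"type":"object","properties":{"deltas":{"type":"array","items":{"type":"array","prefixItems":[{"type":"array","items":{"type":"number"},"minItems":3,"maxItems":3},{"type":"array","items":{"type":"number"},"minItems":3,"maxItems":3},{"type":"number"}],"minItems":3,"maxItems":3},"minItems":1,"maxItems":10},"squeeze":{"type":"number"},"only":{"type":"string"},"quiet":{"type":"boolean"},"lines":{"type":"string"}},"required":["deltas"],"additionalProperties":false}. deltas is a list of rows, 1 to 10 of them, each written [[rx, ry, rz], [dx, dy, dz], opening]: a rotation vector rx, ry, rz in a scale on which 1.0 is pi/2 rad, then dx, dy, dz in normalised numbers (1 is 0.5 m), then the finger opening in m; each row is the pose to reach, as a shift and turn from the pose commanded when the call began, along the tool's axes at that moment; what a row does not reach only later rows make up. A row lasts 1/10 s, in which the tool goes at most 0.05 m and 0.15 rad, less where a joint would pass 70% of its speed; a pose out of reach is approached as far as the arm can. The fingers move at their own pace and stop on an object; squeeze is the grip in N (left out, the last holds). Time passes only in rows, so rows that do not move let the fingers close. The tool returns the time, the measured TCP pose, the force, the opening and the grip force at its end. only (a regular expression) keeps the lines of the reply that match it, lines (a string "A,B") keeps lines A to B, and quiet returns only ok. A shift or turn number past 1, either way, is cut back to 1. Input that does not fit is refused with a message, and nothing moves.
- manip.sense(): the state, without advancing time (a new reading comes with each control period).
- read_camera(name): name is "side" or "top" or "wrist"; returns (picture, depth): 400x640x3 uint8, red, green, blue; 400x640 float32, m along the optical axis (not along the pixel's ray), 0 where there is no reading.
- camera_info(name): a dict with "camera_matrix" (3x3 intrinsics, pixels), "k1" (the pictures are not rectified: a ray, as slopes to the right and down, at radius r is drawn at 1 + k1 r^2 times it, then the intrinsics apply), "xyz" and "attitude" of the camera in the world. Camera axes: x right, y down, z forward; pixel columns grow to the right and rows downward; lengths in m; the calibration is good to about 2 mm. A picture is of the moment at which its call begins: read the wrist's pose just before it. camera_info takes no time and is no camera call; for the wrist camera it gives the pose at the moment of the call.
- job.finish_job(): hands the job in; it is judged then, once.
The state is a dict: "clock": time; "joint_pos": joint angles; "qvel": joint speeds; "effort": joint torques, N m; "position": TCP position; "ee_rot": TCP orientation; "force": force on the tool from outside, world axes, zero at the start; "torque": the same for the moment, N m; "finger_gap": finger opening in m; "gripper_force": force on a finger pad.
Only numpy, scipy, OpenCV 4.12 (cv2) and the standard library are available. Lean on these libraries where they do the work, as an engineer would, in place of code of your own. Each camera call takes 0.05 s, during which the arm holds its last target. There are 200 camera calls.

### The job

Pick up the steel cup by its handle, hold it up under the hopper between the two tabs that hang from the shutter, and carry the shutter open with the cup so that all four ball knobs drop into it; then slide the shutter fully shut again with the cup. Stand the cup with its knobs upright on the clear end of the white mounting plate, its whole base on the plate, and let go. Do not spill a knob on the bench, and leave the other things on the bench where they are.

Things in the scene. Friction and masses are not known exactly. Their poses are not given: they have to be found in the camera images.
- cup: Loose open round steel cup, 85 mm high, 80 mm wide at the foot, 90 mm at the rim, wall 4 mm, floor 5 mm, about 0.13 kg. Origin: centre of its underside, z up. A flat black bar handle sticks out level along the cup's own -x, roughly towards the robot. It starts upright on the bench.
- cup_handle (a point): Good grip point on the cup's handle, at x = -88, y = 0, z = 55 mm of the cup, axes as the cup's. The handle is a bar 14 mm thick (along y; the fingers close along y), 26 mm tall (z 42 to 68 mm of the cup), from x = -42 to x = -127 mm of the cup.
- cup_mid (a point): Middle of the cup's inside, on its axis, 45 mm above its underside.
- hopper: Fixed hopper of aluminium sheet on a grey column. Origin: on the bench right under the centre of the outlet; z up, front (-x) roughly towards the robot. The column stands behind, x = 86 to 122, y -25 to 25 mm, its foot plate at x = 65 to 165, y -60 to 60 mm, 10 mm high. In front of x = 65 mm the space between bench and shutter is free.
- outlet (a point): Centre of the hopper's outlet, x = y = 0, z = 174 mm of the hopper. The outlet is 36 x 36 mm, looks straight down and is closed from below by the shutter. Two rails that guide the shutter lie in front of and behind it: x = -41 to -35 and 35 to 41 mm, y -132 to 92 mm, z 163 to 173 mm of the hopper.
- front_rim (a point): Top of the hopper's front wall, at x = -122, z = 304 mm of the hopper (the rim's height all round); the bin is 44 mm wide (y). This wall leans out from x = -22, z = 190 mm, 42 degrees from vertical, over the cup's handle side. So a hand holding the handle under the outlet must lean back, about 35 degrees from vertical, towards the hopper's -x; an upright one strikes the wall.
- shutter (a joint): Sliding shutter under the outlet: level steel plate, 66 mm deep (x), 6 mm thick, underside z = 165 mm. Value in m: 0 shut; opens along the hopper's +y to a stop at 0.054. It stays where it is left; about 1.5 N moves it. It has a 42 x 42 mm window that is right under the outlet at 0.052; knobs fall once it is open 0.030 to 0.045. Starts shut or up to 4 mm ajar.
- fork (a point): Centre of the shutter's window, at its underside; axes as the hopper's; when shut at x = 0, y = -52 mm of the hopper; moves with the shutter. To either side in y a steel tab hangs 29 mm below the plate, inner face 55 mm off, 60 mm long in x. The cup goes in between from the front, rim about 8 mm below the plate; moved +y (hopper) it pushes one tab and opens, -y the other and closes.
- plate_clear (a point): Point on the top (z = 6 mm) of the fixed white mounting plate, middle of its clear end. The plate is 210 x 190 mm: from this point it reaches 75 mm to -x (the robot's side), 135 mm to +x and 95 mm to either side in y. A black finned heat sink and a white terminal block, up to 46 mm above the plate, stand on its far end from x = 80 mm on.
- knob1: Loose round ball knob of black plastic, 30 mm across, 22 g, origin at its centre. Lowest in the hopper, on the shutter.
- knob2: Loose round ball knob of black plastic, 30 mm across, 22 g, origin at its centre. Second in the hopper.
- knob3: Loose round ball knob of black plastic, 30 mm across, 22 g, origin at its centre. Third in the hopper.
- knob4: Loose round ball knob of black plastic, 30 mm across, 22 g, origin at its centre. Uppermost in the hopper.
- heatsink: Bystander: loose black finned heat sink, 50 x 70 mm, 46 mm high, origin at the centre of its underside, on the bench between robot and hopper.
- bottle: Bystander: grey drinking bottle, 72 mm across, 210 mm high, origin at the centre of its underside, beyond the work.
- screwdriver: Bystander: screwdriver lying on the bench beyond the work, about 160 mm long, origin on the bench under its middle.

How it is judged:
By the outcome, as a careful person would: the job done as asked, in the order asked, and still so for the second after the job is handed in, with the robot touching nothing.
It also fails if it takes over 64 s, if anything falls off the work surface, if the arm or the gripper's body presses on something with over 40 N, if the wrist force passes 120 N, or if a joint passes its speed limit or range.

## Working session

There is one attempt and no reset: what is moved stays moved. The work goes in short steps, Python scripts to look and compute and a tool call to move; the robot and the scene stay as the last step left them, time stands still between calls to the robot, and variables do not carry over. Pictures are saved under pics/ and viewed, at most 10 in all, crops included, and the job is handed in when it is done.

```bash
ls; mkdir -p pics; python3 - <<'E'
from rig import manip, job, read_camera, camera_info
import cv2,numpy as np
print(manip.hold_point_z, manip.sense())
for n in("top","side"):
    i=camera_info(n);print(n,i)
    p,d=read_camera(n)
    cv2.imwrite(f"pics/{n}0.png",p[:,:,::-1]); np.savez(f"{n}0.npz",p=p,d=d)
print(camera_info("wrist"))
E
```

```text
pics
rig.py
0.0188 {'clock': 0.0, 'joint_pos': array([ 1.18835236,  0.43522806,  0.02498406,  1.57410091, -0.01159332,
        1.13403038, -0.07508443]), 'qvel': array([-0.00037214, -0.00022432, -0.00031527, -0.00069245, -0.00023224,
       -0.00045066, -0.00247756]), 'effort': array([-3.36388496e-05, -6.67857170e+01,  9.85292494e-01, -3.14460218e+01,
       -6.04825420e-02,  4.31203446e-02,  1.81557480e-04]), 'position': array([ 0.17241842, -0.60019908,  0.22594049]), 'ee_rot': array([ 9.90230843e-01,  1.39435360e-01, -1.90438942e-04, -7.88203432e-04]), 'force': array([ 0.37297464,  0.24309095, -0.10889448]), 'torque': array([-0.03565754,  0.01235716, -0.05863024]), 'gripper_force': 0.0, 'finger_gap': 0.09180853657430324}
top {'camera_matrix': array([[458.24884931,   0.        , 325.16846797],
       [  0.        , 458.24884931, 199.367894  ],
       [  0.        ,   0.        ,   1.        ]]), 'k1': 0.010102355427137673, 'xyz': array([0.46720866, 0.0169919 , 1.4035213 ]), 'attitude': array([-0.69622138,  0.71690549, -0.02296757,  0.02819214])}
side {'camera_matrix': array([[404.2463123 ,   0.        , 319.22585839],
       [  0.        , 404.2463123 , 198.2939304 ],
       [  0.        ,   0.        ,   1.        ]]), 'k1': -0.056271611732706873, 'xyz': array([ 0.43220538, -0.93768981,  0.8177228 ]), 'attitude': array([ 0.87993571, -0.058047  ,  0.04178122, -0.46967864])}
{'camera_matrix': array([[281.28917662,   0.        , 319.06071953],
       [  0.        , 281.28917662, 201.82933951],
       [  0.        ,   0.        ,   1.        ]]), 'k1': -0.03992833242472666, 'xyz': array([ 0.24807623, -0.57911077,  0.38410726]), 'attitude': array([ 0.79076194, -0.59436469, -0.08841521,  0.11665731])}
```

View pics/top0.png

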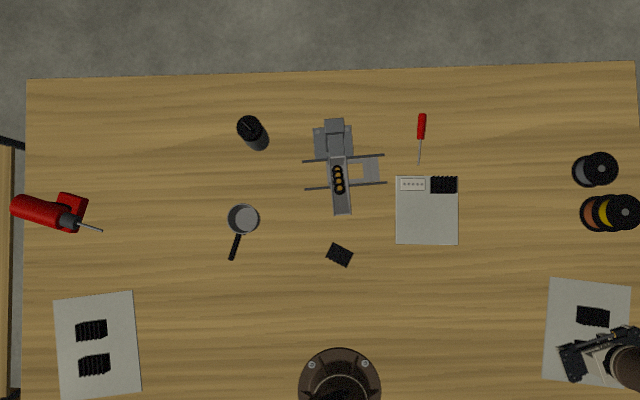

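View pics/side0.png

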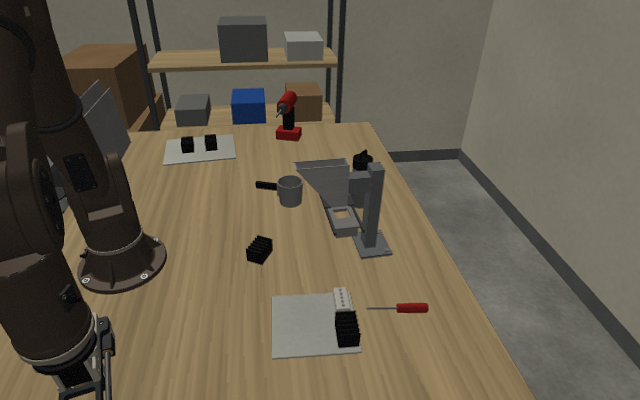

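The top picture shows the cup at (243,219) with its handle running to (234,258), and the hopper outlet near (339,180). The shutter window is at (371,172), the white plate around (427,210) with its clear end down, and the heat sink at (340,254). The side picture shows the cup at (290,190), the hopper at (340,190) and the plate at (315,325). Next I'll measure.

```bash
cat > h.py <<'E'
import numpy as np,cv2
from scipy.spatial.transform import Rotation as R
from rig import manip, job, read_camera, camera_info
def rays(info,uv):
    K=info["camera_matrix"]; uv=np.asarray(uv,float).reshape(-1,2)
    q=(uv-K[:2,2])/[K[0,0],K[1,1]]; s=q.copy()
    for _ in range(8): s=q/(1+info["k1"]*(s**2).sum(1,keepdims=True))
    return np.c_[s,np.ones(len(s))]
def to_world(info,c): return R.from_quat(info["attitude"]).apply(c)+info["xyz"]
def cloud(info,d):
    h,w=d.shape; v,u=np.mgrid[:h,:w]
    P=to_world(info,rays(info,np.c_[u.ravel(),v.ravel()])*d.reshape(-1,1)).reshape(h,w,3)
    P[d<=0]=np.nan; return P
def on_plane(info,uv,z):
    D=R.from_quat(info["attitude"]).apply(rays(info,uv)); o=info["xyz"]
    return o+D*((z-o[2])/D[:,2])[:,None]
def tri(obs):  # [(info,uv),...] -> point, residual
    A=np.zeros((3,3));b=np.zeros(3);L=[]
    for i,uv in obs:
        d=R.from_quat(i["attitude"]).apply(rays(i,uv))[0];d/=np.linalg.norm(d)
        M=np.eye(3)-np.outer(d,d);A+=M;b+=M@i["xyz"];L.append((M,i["xyz"]))
    p=np.linalg.solve(A,b);return p,[np.linalg.norm(M@(p-o)) for M,o in L]
def circ(xy):
    A=np.c_[2*xy,np.ones(len(xy))];s=np.linalg.lstsq(A,(xy**2).sum(1),rcond=None)[0]
    return s[:2],np.sqrt(s[2]+s[:2]@s[:2])
E
python3 - <<'E'
from h import *
np.set_printoptions(precision=4,suppress=True)
C={}
for n in("top","side"):
    f=np.load(n+"0.npz");i=camera_info(n);P=cloud(i,f["d"]);C[n]=(i,f["p"].astype(int),P)
i,p,P=C["top"]
print("bench z", [np.nanmedian(C[n][2][a,b,2]) for n,a,b in(("top",slice(270,290),slice(200,300)),("side",slice(260,280),slice(180,230)))])
for nm,(u0,u1,v0,v1) in dict(cup=(215,275,195,270),hop=(295,395,110,222),plate=(385,470,165,255),hs=(320,360,235,275)).items():
    Q=P[v0:v1,u0:u1].reshape(-1,3);c=p[v0:v1,u0:u1].reshape(-1,3)
    h,e=np.histogram(Q[:,2],np.arange(-.01,.34,.01));print(nm,[(round(a,2),int(n)) for a,n in zip(e,h) if n>3])
# big upscaled crop
im=cv2.imread("pics/top0.png")
a=cv2.resize(im[110:225,295:395],None,fx=5,fy=5,interpolation=cv2.INTER_CUBIC)
im=cv2.imread("pics/side0.png")
b=cv2.resize(im[140:260,250:400],(375,300),interpolation=cv2.INTER_CUBIC)
im=cv2.imread("pics/top0.png");c=cv2.resize(im[195:267,220:270],(300,432)[::1],interpolation=cv2.INTER_CUBIC)
o=np.zeros((600,800,3),np.uint8);o[:575,:500]=a;o[:432,500:]=c;cv2.imwrite("pics/c1.png",np.clip(o*1.5,0,255).astype(np.uint8))
E
```

```text
bench z [np.float64(0.0008511751601973927), np.float64(0.0008867949738445846)]
cup [(np.float64(-0.01), 1349), (np.float64(0.0), 2529), (np.float64(0.01), 69), (np.float64(0.02), 29), (np.float64(0.03), 39), (np.float64(0.04), 33), (np.float64(0.05), 59), (np.float64(0.06), 139), (np.float64(0.07), 96), (np.float64(0.08), 142)]
hop [(np.float64(-0.01), 3125), (np.float64(0.0), 4881), (np.float64(0.01), 383), (np.float64(0.02), 5), (np.float64(0.16), 207), (np.float64(0.17), 770), (np.float64(0.18), 25), (np.float64(0.19), 51), (np.float64(0.2), 34), (np.float64(0.21), 45), (np.float64(0.22), 66), (np.float64(0.23), 47), (np.float64(0.24), 95), (np.float64(0.25), 229), (np.float64(0.26), 371), (np.float64(0.27), 130), (np.float64(0.28), 324), (np.float64(0.29), 80), (np.float64(0.3), 273)]
plate [(np.float64(-0.01), 1552), (np.float64(0.0), 4936), (np.float64(0.01), 412), (np.float64(0.02), 131), (np.float64(0.03), 318), (np.float64(0.04), 149), (np.float64(0.05), 119), (np.float64(0.17), 6)]
hs [(np.float64(-0.01), 513), (np.float64(0.0), 713), (np.float64(0.01), 188), (np.float64(0.02), 9), (np.float64(0.03), 24), (np.float64(0.04), 136), (np.float64(0.05), 12)]
```

View pics/c1.png

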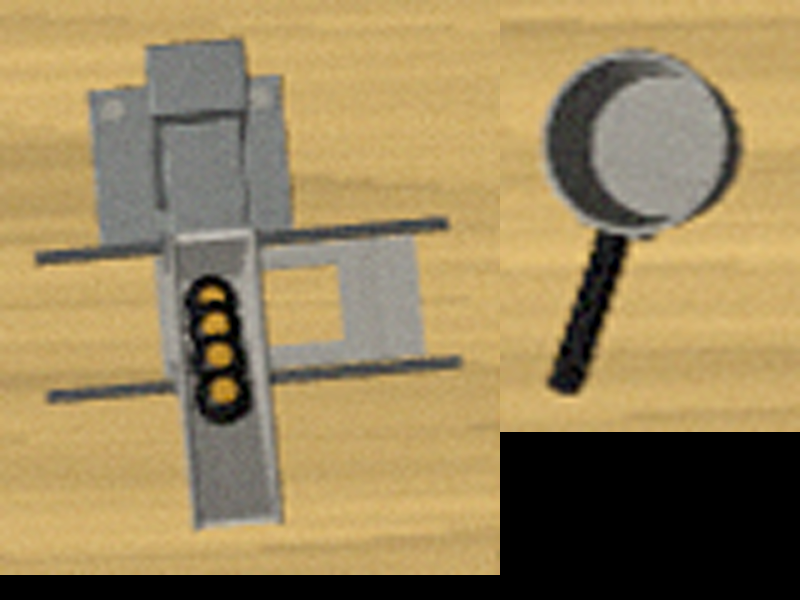

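The enlarged crop (5x, offset 295,110) shows the rail ends at about (36,259), (447,224), (48,398) and (461,362). The window edges run from about 265 to 342, and the front rim lies at (197..282, 525). The cup rim and the handle (upper end (612,238), outer end (566,388)) are also clear.

```bash
python3 - <<'E'
from h import *
np.set_printoptions(precision=4,suppress=True)
T=camera_info("top");S=camera_info("side")
f=np.load("top0.npz");p=f["p"].astype(int);P=cloud(T,f["d"])
g=np.load("side0.npz");ps=g["p"].astype(int);PS=cloud(S,g["d"])
# cup: rim
def sub(P,p,box):
    u0,u1,v0,v1=box;return P[v0:v1,u0:u1].reshape(-1,3),p[v0:v1,u0:u1].reshape(-1,3)
hsv=cv2.cvtColor(f["p"],cv2.COLOR_RGB2HSV)
m=np.zeros(p.shape[:2],np.uint8);m[195:270,215:275]=(hsv[195:270,215:275,1]<75)*255
blk=(p.max(2)<45);mh=np.zeros_like(m);mh[236:268,222:250]=blk[236:268,222:250]*255
mc=m.copy();mc[236:]=0
v,u=np.nonzero(mc&(np.nan_to_num(P[...,2])>.07)*255)
rimuv=np.c_[u,v];w=on_plane(T,rimuv,.085)[:,:2];hull=cv2.convexHull(w.astype(np.float32))[:,0]
c0,r=circ(hull);print("top rim depth pts z",np.median(P[v,u,2]),"circ",c0,r, len(u))
Q=P[v,u];c1,r1=circ(Q[:,:2]);print("depth-cloud fit",c1,r1)
v,u=np.nonzero(mh);Q=on_plane(T,np.c_[u,v],.068)[:,:2];print("handle z",np.nanmedian(P[v,u,2]))
mean=Q.mean(0);d=np.linalg.svd(Q-mean)[2][0];d*=np.sign(d[0]);t=(Q-mean)@d
print("handle dir deg",np.degrees(np.arctan2(d[1],d[0])),"len",np.ptp(t),"mean",mean,"perp dist to axis c0",(c0-mean)@[-d[1],d[0]],"tip",mean+d*t.min(),"dist",np.linalg.norm(c0-mean-d*t.min()))
# side cup pts
Q,c=sub(PS,ps,(272,306,172,210));k=(Q[:,2]>.06);print("side cup maxz",np.nanpercentile(Q[k,2],95));k=(Q[:,2]>.078)&(Q[:,2]<.092)
cs,rs=circ(Q[k,:2]);print("side rim circ",cs,rs,k.sum())
# hopper rails
cr=lambda x,y:((x+.5)/5-.5+295,(y+.5)/5-.5+110)
E_={"rl":(36,259),"rr":(447,224),"fl":(48,398),"fr":(461,362)}
H=np.array([[.038,.092],[.038,-.132],[-.038,.092],[-.038,-.132]])
W=on_plane(T,[cr(*E_[k]) for k in("rl","rr","fl","fr")],.173)[:,:2]
def fit(H,W):
    h=H-H.mean(0);w=W-W.mean(0);a=np.arctan2((h[:,0]*w[:,1]-h[:,1]*w[:,0]).sum(),(h*w).sum());Rm=np.array([[np.cos(a),-np.sin(a)],[np.sin(a),np.cos(a)]])
    return a,Rm,W.mean(0)-Rm@H.mean(0)
a,Rm,t=fit(H,W);print("hopper yaw",np.degrees(a),"org",t,"res",W-(H@Rm.T+t))
def hop(Q):return np.c_[(Q[...,:2].reshape(-1,2)-t)@Rm,Q[...,2].ravel()]
Q,c=sub(P,p,(295,395,110,222));q=hop(Q)
k=(np.abs(np.abs(q[:,0])-.038)<.006)&(q[:,1]<-.09)&(q[:,2]>.15);print("rail z",np.nanmedian(q[k,2]))
k=(np.abs(q[:,0])<.03)&(q[:,2]>.155)&(q[:,2]<.19)&(q[:,1]<-.03);print("shutter top z",np.nanmedian(q[k,2]),"y range",np.nanpercentile(q[k,1],[1,99]))
k=(q[:,2]>.295);print("rim z",np.nanmedian(q[k,2]),"x",np.nanpercentile(q[k,0],[1,99]),"y",np.nanpercentile(q[k,1],[3,97]))
k=(q[:,2]>.15)
# window (crop px) on z=.171
for nm,pt in dict(wl=(267,300),wr=(341,302),wtop=(303,264),wbot=(307,346)).items():
    print(nm,hop(on_plane(T,[cr(*pt)],.171))[0])
Q,c=sub(PS,ps,(290,390,150,245));q=hop(Q);k=(q[:,2]>.297)&(q[:,2]<.312);print("side rim",np.nanpercentile(q[k,0],[1,99]),np.nanpercentile(q[k,1],[3,97]),np.nanmedian(q[k,2]))
# plate
m=np.zeros(p.shape[:2],np.uint8);m[165:260,388:470]=(hsv[165:260,388:470,1]<40)&(hsv[165:260,388:470,2]>110)
v,u=np.nonzero(m);Q=on_plane(T,np.c_[u,v],.006)[:,:2];bz=P[205:240,400:455,2];print("plate z",np.nanmedian(bz))
box=cv2.minAreaRect(Q[Q[:,0]<.55].astype(np.float32));print(box,cv2.boxPoints(cv2.minAreaRect(Q.astype(np.float32))))
Q,c=sub(P,p,(320,360,235,275));k=(Q[:,2]>.03);print("hs",np.nanmedian(Q[k],0),np.nanpercentile(Q[k],[2,98],axis=0))
E
```

```text
top rim depth pts z 0.08467027433459096 circ [0.5149 0.2655] 0.04471922580630721 186
depth-cloud fit [0.5151 0.2655] 0.042387846959105746
handle z 0.06873315528206092
handle dir deg -20.11718692963896 len 0.07282313289696757 mean [0.4322 0.294 ] perp dist to axis c0 0.001673228216207739 tip [0.3982 0.3064] dist 0.12364476388820649
side cup maxz 0.28784928541092186
side rim circ [0.5154 0.2631] 0.042527673518880885 118
hopper yaw 3.259662888922881 org [ 0.6288 -0.0088] res [[ 0.     -0.0001]
 [-0.0003  0.0004]
 [ 0.0001 -0.0004]
 [ 0.0002  0.0001]]
rail z 0.172858949851597
shutter top z 0.17159791162355853 y range [-0.1136 -0.0324]
rim z 0.30408240264134034 x [-0.1198  0.0218] y [-0.0223  0.0209]
wl [ 0.0051 -0.0309  0.171 ]
wr [ 0.0006 -0.0707  0.171 ]
wtop [ 0.023  -0.0521  0.171 ]
wbot [-0.0217 -0.0502  0.171 ]
side rim [-0.1197  0.021 ] [-0.026   0.0197] 0.3019257019968673
plate z 0.006266125310246284
((0.4885046184062958, -0.28014886379241943), (0.18546460568904877, 0.12805628776550293), 87.69259643554688) [[ 0.4208 -0.3705]
 [ 0.6279 -0.3788]
 [ 0.6353 -0.1932]
 [ 0.4282 -0.1849]]
hs [ 0.3993 -0.013   0.0457] [[ 0.3678 -0.0486  0.0325]
 [ 0.433   0.0267  0.0519]]
```

```bash
cat > go.py <<'E'
# python3 go.py x y z yaw tilt [px py pz..]: shift+turn in tool axes that brings the GRASP point to x y z, hand leaning back by tilt, cup +x at yaw (deg)
import sys; from h import *
x,y,z,yaw,tilt=map(float,sys.argv[1:6]); s=manip.sense()
a,b=np.radians([yaw,tilt]); ex=np.array([np.cos(a),np.sin(a),0]);up=np.array([0,0,1.])
Z=np.sin(b)*ex-np.cos(b)*up; X=-np.cos(b)*ex-np.sin(b)*up; M=np.c_[X,np.cross(Z,X),Z]
R0=R.from_quat(s["ee_rot"]); g0=s["position"]-manip.hold_point_z*R0.as_matrix()[:,2]
t=np.array([x,y,z])+manip.hold_point_z*Z
print("rot",(R0.inv()*R.from_matrix(M)).as_rotvec().round(4),"d",R0.inv().apply(t-s["position"]).round(4),"grasp now",g0.round(4),"joints",s["joint_pos"].round(2),"F",s["force"].round(1),"t",round(s["clock"],2))
Zc=R0.as_matrix();e=-Zc[:,0]*np.cos(b)+Zc[:,2]*np.sin(b);print("now yaw",np.degrees(np.arctan2(-Zc[1,0],-Zc[0,0])).round(2),"tilt",np.degrees(np.arctan2(-Zc[2,0],np.hypot(*Zc[:2,0]))).round(2))
E
python3 go.py 0.38 -0.2 0.38 -80 0
```

```text
rot [-1.2000e-03 -9.0000e-04 -1.4656e+00] d [ 0.31   -0.3276 -0.1348] grasp now [ 0.1724 -0.6003  0.2448] joints [ 1.19  0.44  0.02  1.57 -0.01  1.13 -0.08] F [-0.5  0.4  0.6] t 0.1
now yaw -163.97 tilt 0.01
```

Careful with the scale: shifts go in shares of 0.5 m and turns go in shares of pi/2 rad. That gives: -0.33 m / 0.5 = -0.66, 0.31 m / 0.5 = 0.62, -1.47 rad / 1.5708 = -0.9358.

Emit:
{"fn": "inch_along", "kwargs": {"deltas": [[[0,0,-0.0955],[0.06,-0.06,-0.08],0.09],[[0,0,-0.191],[0.12,-0.12,-0.16],0.09],[[0,0,-0.2865],[0.18,-0.2,-0.24],0.09],[[0,0,-0.382],[0.26,-0.26,-0.27],0.09],[[0,0,-0.4775],[0.32,-0.34,-0.27],0.09],[[0,0,-0.573],[0.4,-0.4,-0.27],0.09],[[0,0,-0.6685],[0.46,-0.48,-0.27],0.09],[[0,0,-0.7639],[0.52,-0.54,-0.27],0.09],[[0,0,-0.8594],[0.58,-0.6,-0.27],0.09],[[0,0,-0.9358],[0.62,-0.66,-0.27],0.09]]}}

```text
clock: 1.1
position: [0.3801, -0.1959, 0.3616]
ee_rot: [0.639, 0.769, 0.0, 0.0]
force: [1.0, -0.8, 0.1]
finger_gap: 0.0902
gripper_force: 0.0
```

```bash
python3 go.py 0.38 0.314 0.131 -20 35
```

```text
rot [-0.3161 -0.5544 -1.0028] d [0.4957 0.103  0.246 ] grasp now [ 0.3801 -0.1959  0.3804] joints [ 0.8   0.05 -0.47  1.76  0.02  1.34  0.52] F [ 1.  -0.8  0.1] t 1.1
now yaw -79.38 tilt 0.01
```

To row units: 0.46 m / 0.5 = 0.92, 0.09 m / 0.5 = 0.18, -0.44 rad / 1.5708 = -0.2801.

Emit:
{"fn": "inch_along", "kwargs": {"deltas": [[[-0.0191,-0.035,-0.0637],[0.1,0.02,0.04],0.07],[[-0.0382,-0.07,-0.1273],[0.2,0.04,0.09],0.07],[[-0.0573,-0.105,-0.191],[0.3,0.06,0.14],0.07],[[-0.0828,-0.1401,-0.2546],[0.39,0.08,0.19],0.07],[[-0.1019,-0.1783,-0.3183],[0.48,0.1,0.24],0.07],[[-0.121,-0.2101,-0.382],[0.57,0.12,0.28],0.07],[[-0.1401,-0.2483,-0.4456],[0.66,0.14,0.32],0.07],[[-0.1592,-0.2801,-0.5093],[0.75,0.16,0.37],0.07],[[-0.1783,-0.3183,-0.573],[0.84,0.18,0.42],0.07],[[-0.2012,-0.3527,-0.6385],[0.92,0.192,0.46],0.07]]}}

```text
clock: 2.1
position: [0.3905, 0.1873, 0.1708]
ee_rot: [0.206, 0.938, -0.055, 0.275]
force: [1.1, -0.9, -0.1]
finger_gap: 0.0702
gripper_force: 0.0
```

```bash
python3 go.py 0.384 0.312 0.129 -20 35
```

```text
rot [-0.0354 -0.0421 -0.0726] d [0.0711 0.1109 0.0239] grasp now [0.3812 0.1914 0.1867] joints [-0.09  0.33 -1.14  2.29  1.05  1.08 -0.78] F [ 1.1 -0.9 -0.1] t 2.1
now yaw -24.98 tilt 32.56
```

To row units: 0.111 m / 0.5 = 0.222, 0.074 m / 0.5 = 0.148, -0.073 rad / 1.5708 = -0.0465.

Emit:
{"fn": "inch_along", "kwargs": {"deltas": [[[-0.0064,-0.0064,-0.0127],[0.048,0.074,0.016],0.06],[[-0.0127,-0.0191,-0.0318],[0.096,0.148,0.032],0.06],[[-0.0223,-0.0267,-0.0465],[0.142,0.222,0.048],0.06],[[-0.0223,-0.0267,-0.0465],[0.142,0.222,0.048],0.06],[[-0.0223,-0.0267,-0.0465],[0.142,0.222,0.048],0.06]]}}

```text
clock: 2.6
position: [0.3934, 0.3076, 0.1132]
ee_rot: [0.166, 0.94, -0.053, 0.294]
force: [-0.8, -0.1, 0.6]
finger_gap: 0.0599
gripper_force: 0.0
```

```bash
python3 go.py 0.4323 0.2945 0.055 -20 35
python3 - <<'E'
from h import *
for n in("wrist","side"):
    p,d=read_camera(n);cv2.imwrite(f"pics/{n}1.png",p[:,:,::-1])
a=cv2.imread("pics/wrist1.png");b=cv2.imread("pics/side1.png")
o=np.zeros((600,480,3),np.uint8);o[:300]=cv2.resize(a,(480,300));o[300:]=cv2.resize(b[100:275,200:480],(480,300));cv2.imwrite("pics/v1.png",o)
E
```

```text
rot [-0.003  -0.004   0.0005] d [-0.0006  0.0012  0.09  ] grasp now [0.3834 0.3114 0.1286] joints [-0.46  0.61 -1.02  2.17  1.21  1.26 -1.01] F [-0.8 -0.1  0.6] t 2.6
now yaw -19.97 tilt 34.77
```

View pics/v1.png

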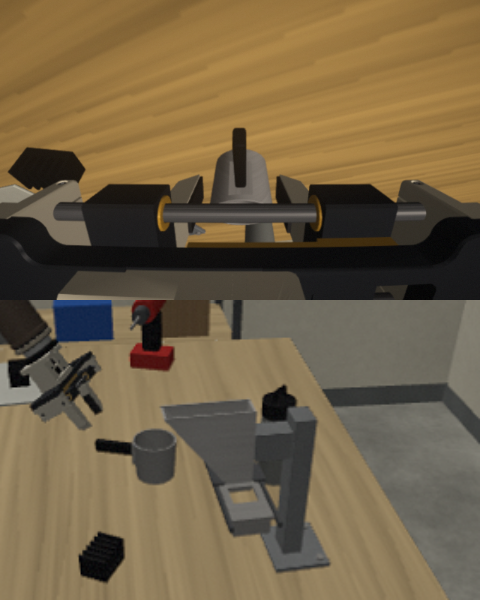

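The picture shows the handle centred between the fingers, at (240,155) in the upper half. The side view agrees, so I descend and grip.

To row units: 0.09 m / 0.5 = 0.18, 0.08 m / 0.5 = 0.16.

Emit:
{"fn": "inch_along", "kwargs": {"deltas": [[[0,0,0],[0,0.002,0.06],0.06],[[0,0,0],[0,0.002,0.12],0.06],[[0,0,0],[0,0.002,0.16],0.06],[[0,0,0],[0,0.002,0.18],0.06],[[0,0,0],[0,0.002,0.18],0.06]], "squeeze": 50}}

```text
clock: 3.2
position: [0.4438, 0.2883, 0.0406]
ee_rot: [0.168, 0.939, -0.054, 0.295]
force: [0.6, 0.0, 0.3]
finger_gap: 0.0599
gripper_force: 0.0
```

Emit:
{"fn": "inch_along", "kwargs": {"deltas": [[[0,0,0],[0,0,0],0],[[0,0,0],[0,0,0],0],[[0,0,0],[0,0,0],0],[[0,0,0],[0,0,0],0],[[0,0,0],[0,0,0],0]], "squeeze": 50}}

```text
clock: 3.7
position: [0.4429, 0.2905, 0.0409]
ee_rot: [0.167, 0.939, -0.053, 0.295]
force: [-0.2, -0.7, 0.3]
finger_gap: 0.0244
gripper_force: 0.0
```

```bash
python3 go.py 0.4323 0.2945 0.155 -20 35
```

```text
rot [-0.0017 -0.002  -0.0021] d [-0.056   0.0001 -0.0813] grasp now [0.4328 0.2942 0.0563] joints [-0.43  0.75 -0.92  2.2   1.41  1.21 -1.09] F [-0.2 -0.7  0.3] t 3.7
now yaw -20.15 tilt 34.88
```

Emit:
{"fn": "inch_along", "kwargs": {"deltas": [[[0,0,0],[0,0,0],0],[[0,0,0],[0,0,0],0],[[0,0,0],[0,0,0],0],[[0,0,0],[0,0,0],0]], "squeeze": 50}}

```text
clock: 4.1
position: [0.443, 0.2903, 0.0406]
ee_rot: [0.167, 0.939, -0.053, 0.295]
force: [-1.0, 1.0, 2.2]
finger_gap: 0.0138
gripper_force: 49.9
```

Emit:
{"fn": "inch_along", "kwargs": {"deltas": [[[0,0,0],[-0.012,0,-0.016],0],[[0,0,0],[-0.034,0,-0.05],0],[[0,0,0],[-0.06,0,-0.086],0],[[0,0,0],[-0.08,0,-0.118],0],[[0,0,0],[-0.08,0,-0.118],0],[[0,0,0],[-0.08,0,-0.118],0]]}}

```text
clock: 4.7
position: [0.4424, 0.2904, 0.1122]
ee_rot: [0.167, 0.939, -0.053, 0.295]
force: [0.2, 0.4, -2.0]
finger_gap: 0.0138
gripper_force: 49.9
```

```bash
python3 go.py 0.4245 -0.0715 0.128 3.3 35
python3 - <<'E'
from h import *
p,d=read_camera("side");cv2.imwrite("pics/side2.png",cv2.resize(p[130:230,230:330,::-1],(500,500)))
E
```

```text
rot [-0.235  -0.0016 -0.3364] d [-0.0971 -0.3415  0.0672] grasp now [0.4323 0.2941 0.1276] joints [-0.36  0.61 -0.99  2.15  1.27  1.21 -0.92] F [ 0.2  0.4 -2. ] t 4.7
now yaw -20.22 tilt 34.9
```

View pics/side2.png

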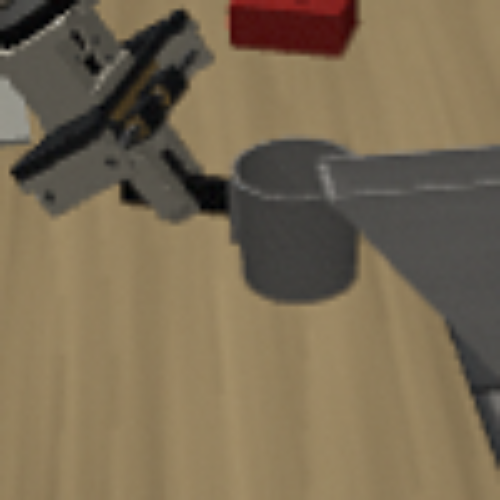

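The cup is held by its handle at (215,195) in the crop and hangs level. Now I carry it to the front of the hopper.

To row units: -0.335 m / 0.5 = -0.67, -0.32 m / 0.5 = -0.64, -0.03 rad / 1.5708 = -0.0191.

Emit:
{"fn": "inch_along", "kwargs": {"deltas": [[[-0.0064,0,-0.0127],[-0.01,-0.04,0.008],0],[[-0.0191,0,-0.0318],[-0.03,-0.11,0.024],0],[[-0.0382,0,-0.0509],[-0.052,-0.19,0.04],0],[[-0.0509,0,-0.0764],[-0.074,-0.27,0.056],0],[[-0.07,0,-0.1019],[-0.096,-0.35,0.072],0],[[-0.0891,0,-0.1273],[-0.118,-0.43,0.088],0],[[-0.1082,0,-0.1528],[-0.14,-0.51,0.104],0],[[-0.1241,0,-0.1783],[-0.162,-0.58,0.116],0],[[-0.1401,0,-0.1974],[-0.18,-0.64,0.126],0],[[-0.1464,0,-0.2101],[-0.19,-0.67,0.132],0]]}}

```text
clock: 5.75
position: [0.4479, -0.0094, 0.114]
ee_rot: [-0.009, 0.956, 0.006, 0.295]
force: [1.9, 1.0, -1.4]
finger_gap: 0.014
gripper_force: 49.9
```

Emit:
{"fn": "inch_along", "kwargs": {"deltas": [[[0,0,0],[0,0,0],0],[[0,0,0],[0,0,0],0]]}}

```text
clock: 5.95
position: [0.4474, -0.0108, 0.1135]
ee_rot: [-0.005, 0.956, 0.005, 0.294]
force: [0.5, 0.3, -0.6]
finger_gap: 0.0135
gripper_force: 49.9
```

```bash
python3 go.py 0.4245 -0.0715 0.128 3.3 35
```

```text
rot [-0.0204 -0.0135 -0.04  ] d [ 0.011  -0.06   -0.0068] grasp now [ 0.4368 -0.011   0.1291] joints [ 0.91  0.41 -1.26  2.57  1.95  0.52 -0.46] F [ 0.5  0.3 -0.6] t 5.95
now yaw 0.52 tilt 34.22
```

To row units: -0.06 m / 0.5 = -0.12, -0.02 m / 0.5 = -0.04, -0.02 rad / 1.5708 = -0.0127.

```bash
python3 go.py 0.44 -0.0707 0.13 3.3 35
```

```text
rot [-0.0204 -0.0135 -0.04  ] d [-0.0029 -0.0594  0.0003] grasp now [ 0.4368 -0.011   0.1291] joints [ 0.91  0.41 -1.26  2.57  1.95  0.52 -0.46] F [ 0.5  0.3 -0.6] t 5.95
now yaw 0.52 tilt 34.22
```

Emit:
{"fn": "inch_along", "kwargs": {"deltas": [[[-0.0064,0,-0.0064],[0,-0.04,0],0],[[-0.0127,-0.0032,-0.0191],[0,-0.08,0.002],0],[[-0.0127,-0.0083,-0.0255],[-0.004,-0.12,0.004],0],[[-0.0127,-0.0083,-0.0255],[-0.004,-0.12,0.004],0],[[-0.0127,-0.0083,-0.0255],[-0.004,-0.12,0.004],0],[[-0.0127,-0.0083,-0.0255],[-0.004,-0.12,0.004],0]]}}

```text
clock: 6.55
position: [0.4522, -0.0667, 0.1135]
ee_rot: [-0.031, 0.953, 0.01, 0.301]
force: [0.3, 0.1, -0.6]
finger_gap: 0.0135
gripper_force: 49.9
```

```bash
python3 go.py 0.44 -0.0707 0.13 3.3 35
```

```text
rot [0.004  0.0012 0.0068] d [ 0.0007 -0.0033 -0.0018] grasp now [ 0.4414 -0.0674  0.1289] joints [ 1.14  0.43 -1.23  2.55  2.13  0.38 -0.34] F [ 0.3  0.1 -0.6] t 6.55
now yaw 3.77 tilt 35.07
```

```bash
python3 - <<'E'
from h import *
np.set_printoptions(precision=4,suppress=True)
a=np.radians(3.26);Rm=np.array([[np.cos(a),-np.sin(a)],[np.sin(a),np.cos(a)]]);t=np.array([.6288,-.0088])
I={}
for n in("top","side"):
    p,d=read_camera(n);i=camera_info(n);P=cloud(i,d);q=P.copy();q[...,:2]=(P[...,:2]-t)@Rm
    I[n]=p;np.savez(n+"3.npz",p=p,d=d)
    k=(q[...,0]>-.17)&(q[...,0]<-.03)&(q[...,1]>-.12)&(q[...,1]<.0)&(q[...,2]>.149)&(q[...,2]<.165)
    k&=(q[...,0]>-.15)&(p.max(2)>60)
    Q=q[k]; c,r=circ(Q[:,:2]); print(n,"rim n",k.sum(),"z",np.percentile(Q[:,2],[10,50,90]),"circ",c,r,"ymin/max",np.percentile(Q[:,1],[2,98]),"xmax",Q[:,0].max())
    # shutter window / tab
    k=(np.abs(q[...,0])<.03)&(q[...,1]<-.09)&(q[...,1]>-.13)&(q[...,2]>.12)&(q[...,2]<.18);Q=q[k]
    print(" shutter end y",np.percentile(Q[:,1],[1,99]),"z",np.percentile(Q[:,2],[2,50,98]))
o=np.zeros((600,700,3),np.uint8)
o[:300]=cv2.resize(I["top"][140:230,280:490],(700,300),interpolation=cv2.INTER_CUBIC)
o[300:]=cv2.resize(I["side"][150:250,260:493],(700,300),interpolation=cv2.INTER_CUBIC)
cv2.imwrite("pics/v3.png",np.clip(o[:,:,::-1]*1.4,0,255).astype(np.uint8))
E
```

```text
top rim n 137 z [0.1541 0.1574 0.1609] circ [-0.1007 -0.0465] 0.04374021000222121 ymin/max [-0.09   -0.0069] xmax -0.031721227739006944
 shutter end y [-0.114  -0.0906] z [0.1661 0.1718 0.1761]
side rim n 214 z [0.1504 0.1561 0.1586] circ [-0.1004 -0.0503] 0.043717430178450936 ymin/max [-0.093  -0.0046] xmax -0.040067532500183155
 shutter end y [-0.1166 -0.0906] z [0.137  0.1652 0.1727]
```

View pics/v3.png

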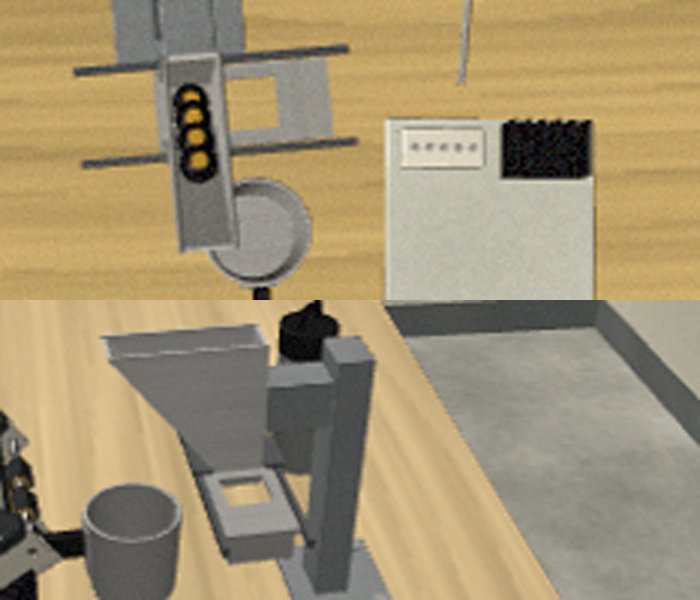

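The top view shows the cup at (260,230), in front of and in line with the shutter's window at (252,102). In the side view the near tab hangs clear. The rim height of 157 mm agrees with the kinematics, so I enter the fork.

```bash
python3 go.py 0.5434 -0.0642 0.129 3.26 35
```

```text
rot [0.0039 0.0014 0.0075] d [-0.0835 -0.0031  0.0586] grasp now [ 0.4414 -0.0678  0.129 ] joints [ 1.14  0.43 -1.23  2.55  2.13  0.38 -0.34] F [ 0.7  0.3 -1.7] t 6.65
now yaw 3.78 tilt 35.08
```

To row units: -0.0835 m / 0.5 = -0.167, -0.003 m / 0.5 = -0.006, 0.007 rad / 1.5708 = 0.0045.

Emit:
{"fn": "inch_along", "kwargs": {"deltas": [[[0,0,0],[-0.016,-0.002,0.012],0],[[0.0013,0,0.0025],[-0.04,-0.006,0.028],0],[[0.0025,0.0006,0.0045],[-0.066,-0.006,0.046],0],[[0.0025,0.0006,0.0045],[-0.092,-0.006,0.064],0],[[0.0025,0.0006,0.0045],[-0.118,-0.006,0.082],0],[[0.0025,0.0006,0.0045],[-0.144,-0.006,0.1],0],[[0.0025,0.0006,0.0045],[-0.162,-0.006,0.114],0],[[0.0025,0.0006,0.0045],[-0.167,-0.006,0.1172],0],[[0.0025,0.0006,0.0045],[-0.167,-0.006,0.1172],0],[[0.0025,0.0006,0.0045],[-0.167,-0.006,0.1172],0]]}}

```text
clock: 7.65
position: [0.5533, -0.0652, 0.1133]
ee_rot: [-0.026, 0.953, 0.008, 0.3]
force: [-0.6, 0.3, -1.1]
finger_gap: 0.0137
gripper_force: 49.9
```

```bash
python3 go.py 0.5434 -0.0642 0.129 3.26 35
```

```text
rot [-0.0017 -0.0004 -0.0014] d [-0.001   0.0016  0.0002] grasp now [ 0.5426 -0.0658  0.1287] joints [ 0.87  0.49 -1.    2.35  1.94  0.37 -0.16] F [-0.6  0.3 -1.1] t 7.65
now yaw 3.16 tilt 34.98
```

Emit:
{"fn": "inch_along", "kwargs": {"deltas": [[[0,0,0],[0,0.012,0],0],[[0,0,0],[0,0.028,0],0],[[0,0,0],[0,0.044,0],0],[[0,0,0],[0,0.06,0],0],[[0,0,0],[0,0.076,0],0],[[0,0,0],[0,0.092,0],0],[[0,0,0],[0,0.104,0],0],[[0,0,0],[0,0.114,0],0],[[0,0,0],[0,0.122,0],0],[[0,0,0],[0,0.122,0],0]]}}

```text
clock: 8.65
position: [0.5507, -0.0035, 0.1135]
ee_rot: [-0.027, 0.953, 0.008, 0.301]
force: [-1.1, 0.7, -2.0]
finger_gap: 0.0138
gripper_force: 50.0
```

Emit:
{"fn": "inch_along", "kwargs": {"deltas": [[[0,0,0],[0,0,0],0],[[0,0,0],[0,0,0],0],[[0,0,0],[0,0,0],0],[[0,0,0],[0,0,0],0],[[0,0,0],[0,0,0],0]]}}

```text
clock: 9.15
position: [0.5508, -0.0045, 0.1136]
ee_rot: [-0.026, 0.953, 0.008, 0.301]
force: [0.8, 0.3, -1.4]
finger_gap: 0.0138
gripper_force: 50.0
```

```bash
python3 go.py 0.5434 -0.0642 0.129 3.26 35
python3 - <<'E'
from h import *
I={}
for n in("top","side"):
    p,d=read_camera(n);I[n]=p;np.savez(n+"4.npz",p=p,d=d)
o=np.zeros((600,700,3),np.uint8)
o[:300]=cv2.resize(I["top"][140:230,280:490],(700,300),interpolation=cv2.INTER_CUBIC)
o[300:]=cv2.resize(I["side"][150:250,260:493],(700,300),interpolation=cv2.INTER_CUBIC)
cv2.imwrite("pics/v4.png",np.clip(o[:,:,::-1]*1.4,0,255).astype(np.uint8))
E
```

```text
rot [-0.002   0.0004 -0.0018] d [-0.0002 -0.0592  0.0001] grasp now [ 0.54   -0.0051  0.129 ] joints [ 0.74  0.5  -1.06  2.37  1.89  0.49 -0.26] F [ 0.8  0.3 -1.4] t 9.15
now yaw 3.13 tilt 35.02
```

View pics/v4.png

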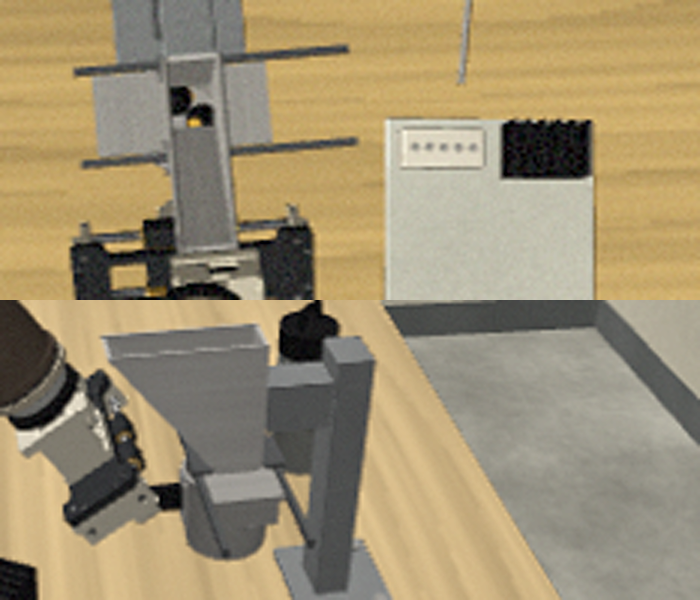

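The shutter is open, with the plate centred on the outlet. Two knobs are visible through the outlet at (180,100) and (200,115). I check by depth that they lie down in the cup.

```bash
python3 - <<'E'
from h import *
a=np.radians(3.26);Rm=np.array([[np.cos(a),-np.sin(a)],[np.sin(a),np.cos(a)]]);t=np.array([.6288,-.0088])
f=np.load("top4.npz");P=cloud(camera_info("top"),f["d"]);q=P.copy();q[...,:2]=(P[...,:2]-t)@Rm
k=(np.abs(q[...,0])<.1)&(np.abs(q[...,1])<.021)&(np.arange(640)[None]>325)&(np.arange(640)[None]<352)&(np.arange(400)[:,None]>158)&(np.arange(400)[:,None]<182)
v,u=np.nonzero(k);np.set_printoptions(linewidth=200)
z=q[...,2];print((z[162:182:1,328:348]*1000).round().astype(int))
E
```

```text
[[182 303 306 242 240 240 240 237 235 233 231 229 228 225 230 224 236 291 306 172]
 [180 309 305 227 224 225 222 221 222 216 219 215 215 213 207 208 233 295 304 305]
 [172 305 308 208 207 205 201 202 198 196 200 193 198 194 191 189 232 284 304 301]
 [168 304 305 191 192 187 190 185 180 182 176 181 177 115 119 130 222 276 305 304]
 [170 301 306 108 106 109 103 102 100  80  77  86  91  94 104 118 219 273 305 302]
 [171 289 305 105 106 106 104 104 103  96  81  79  77  81  97 107 216 267 304 308]
 [171 268 302 113 107 110 108 106 100 100  77  77  82  77  85  99 207 263 302 305]
 [174 252 306 105 111 109 105 106 104 104  78  79  79  77  71  86 206 259 303 303]
 [172 228 305 303 108 105 108 109 105  99  76  83  84  69  82  79 197 252 301 305]
 [179 211 304 308 107 106 106 102 102  95  73  79  97  99  94  73 197 248 305 308]
 [170 198 303 305 103 103 102 102  98  77 102 105 106 103 105  99 186 240 295 304]
 [170 174 307 308 101  98 104  96  76 102 101 102 107 109 111 103 181 239 289 302]
 [170 172 305 304  97  96  96  79  98 103 106 106 111 105 108 106 179 231 289 308]
 [171 177 304 304  78  77  79  84  98 103 107 114 108 110 106 109 105 232 282 306]
 [170 168 301 303  77  81  82  80 100 100 107 103 109 108 110 104 107 226 280 303]
 [168 167 306 304  82  79  76  78  97 102 105 109 109 110 105 105 107 220 276 305]
 [169 174 293 302  79  78  83 193 189 193 197 193 197 195 195 196 196 213 268 306]
 [171 171 273 307 196 194 193 202 200 195 197 201 194 197 198 199 199 207 265 305]
 [173 172 261 309 202 199 205 200 200 197 198 201 195 196 206 206 203 206 263 303]
 [170 171 242 301 205 205 202 208 204 207 206 204 205 204 204 206 203 203 256 305]]
```

All four knobs have dropped: the hopper is empty and the visible tops are at 107 mm, which is the cup floor plus 30. Now I close it.

To row units: -0.07 m / 0.5 = -0.14, -0.066 m / 0.5 = -0.132.

Emit:
{"fn": "inch_along", "kwargs": {"deltas": [[[0,0,0],[0,-0.01,0],0],[[0,0,0],[0,-0.024,0],0],[[0,0,0],[0,-0.04,0],0],[[0,0,0],[0,-0.056,0],0],[[0,0,0],[0,-0.072,0],0],[[0,0,0],[0,-0.088,0],0],[[0,0,0],[0,-0.104,0],0],[[0,0,0],[0,-0.12,0],0],[[0,0,0],[0,-0.132,0],0],[[0,0,0],[0,-0.14,0],0]]}}

```text
clock: 10.25
position: [0.5546, -0.0751, 0.1136]
ee_rot: [-0.026, 0.953, 0.008, 0.301]
force: [-0.1, 1.2, -2.0]
finger_gap: 0.0138
gripper_force: 50.0
```

Emit:
{"fn": "inch_along", "kwargs": {"deltas": [[[0,0,0],[0,-0.002,0],0],[[0,0,0],[0,-0.004,0],0],[[0,0,0],[0,-0.004,0],0]]}}

```text
clock: 10.55
position: [0.5546, -0.0762, 0.1136]
ee_rot: [-0.026, 0.953, 0.008, 0.301]
force: [-0.1, 1.1, -1.8]
finger_gap: 0.0136
gripper_force: 50.0
```

```bash
python3 go.py 0.5434 -0.0642 0.129 3.26 35
```

```text
rot [-0.0018  0.0003 -0.0016] d [-0.0002  0.0126  0.0001] grasp now [ 0.5438 -0.0768  0.129 ] joints [ 0.89  0.49 -0.99  2.34  1.94  0.34 -0.14] F [-0.1  1.1 -1.8] t 10.55
now yaw 3.15 tilt 35.02
```

```bash
cat > sh.py <<'E'
from h import *
a=np.radians(3.26);Rm=np.array([[np.cos(a),-np.sin(a)],[np.sin(a),np.cos(a)]]);t=np.array([.6288,-.0088])
p,d=read_camera("top");i=camera_info("top");np.savez("top5.npz",p=p,d=d)
W=lambda xy:(on_plane(i,xy,.171)[:,:2]-t)@Rm
# grey level profiles along hopper y at window rows, sampled on plane z=.171
for n in("top0.npz","top5.npz"):
    g=np.load(n)["p"];s=cv2.cvtColor(g,cv2.COLOR_RGB2HSV)[...,1].astype(np.float32)
    v,u=np.mgrid[140:200,280:420];q=W(np.c_[u.ravel(),v.ravel()]);sv=s[140:200,280:420].ravel()
    k=(np.abs(q[:,0]+.024)<.009)&(q[:,1]<-.09)&(q[:,1]>-.14);o=np.argsort(q[k,1]);y=q[k,1][o];b=sv[k][o]
    bins=np.arange(-.135,-.092,.003);print(n,[(round(1000*e),round(float(b[(y>=e)&(y<e+.003)].mean()))) for e in bins if ((y>=e)&(y<e+.003)).any()])
    th=60;print(" end edge y est", -.135+0.003*0, "plate frac", (b[(y>-.13)&(y<-.095)]<th).mean())
E
python3 sh.py
```

```text
top0.npz [(-135, 123), (-132, 121), (-129, 118), (-126, 121), (-123, 124), (-120, 122), (-117, 113), (-114, 47), (-111, 24), (-108, 29), (-105, 26), (-102, 25), (-99, 24), (-96, 20), (-93, 22)]
 end edge y est -0.135 plate frac 0.4942528735632184
top5.npz [(-135, 121), (-132, 120), (-129, 122), (-126, 119), (-123, 118), (-120, 123), (-117, 75), (-114, 24), (-111, 25), (-108, 28), (-105, 27), (-102, 25), (-99, 22), (-96, 22), (-93, 18)]
 end edge y est -0.135 plate frac 0.5287356321839081
```

Careful with the scale: shifts go in shares of 0.5 m and turns go in shares of pi/2 rad. That gives: -0.002 m / 0.5 = -0.004, -0.001 m / 0.5 = -0.002.

Emit:
{"fn": "inch_along", "kwargs": {"deltas": [[[0,0,0],[0,-0.002,0],0],[[0,0,0],[0,-0.004,0],0],[[0,0,0],[0,-0.004,0],0]]}}

```text
clock: 10.9
position: [0.5546, -0.0777, 0.1136]
ee_rot: [-0.027, 0.953, 0.008, 0.301]
force: [-0.8, 2.3, -2.2]
finger_gap: 0.0137
gripper_force: 50.0
```

Emit:
{"fn": "inch_along", "kwargs": {"deltas": [[[0,0,0],[0,-0.002,0],0],[[0,0,0],[0,-0.004,0],0],[[0,0,0],[0,-0.004,0],0]]}}

```text
clock: 11.2
position: [0.5543, -0.0784, 0.1134]
ee_rot: [-0.028, 0.953, 0.009, 0.3]
force: [-1.4, 6.4, -2.1]
finger_gap: 0.0134
gripper_force: 50.1
```

```bash
python3 sh.py
```

```text
top0.npz [(-135, 123), (-132, 121), (-129, 118), (-126, 121), (-123, 124), (-120, 122), (-117, 113), (-114, 47), (-111, 24), (-108, 29), (-105, 26), (-102, 25), (-99, 24), (-96, 20), (-93, 22)]
 end edge y est -0.135 plate frac 0.4942528735632184
top5.npz [(-135, 118), (-132, 118), (-129, 119), (-126, 119), (-123, 124), (-120, 115), (-117, 48), (-114, 14), (-111, 26), (-108, 30), (-105, 27), (-102, 23), (-99, 25), (-96, 20), (-93, 18)]
 end edge y est -0.135 plate frac 0.5747126436781609
```

The force rose to 6 N at the stop, so the shutter is shut. I centre the cup between the tabs and withdraw.

To row units: 0.013 m / 0.5 = 0.026, 0.01 m / 0.5 = 0.02.

```bash
python3 go.py 0.5434 -0.0660 0.129 3.26 35
```

```text
rot [ 0.0015 -0.0001  0.0006] d [-0.0006  0.013   0.0002] grasp now [ 0.5436 -0.079   0.1288] joints [ 0.9   0.49 -0.99  2.34  1.95  0.33 -0.13] F [-1.4  6.8 -1.6] t 11.25
now yaw 3.3 tilt 34.99
```

Emit:
{"fn": "inch_along", "kwargs": {"deltas": [[[0,0,0],[0,0.008,0],0],[[0,0,0],[0,0.02,0],0],[[0,0,0],[0,0.026,0],0],[[0,0,0],[0,0.026,0],0],[[0,0,0],[0,0.026,0],0]]}}

```text
clock: 11.75
position: [0.5543, -0.0676, 0.1136]
ee_rot: [-0.026, 0.953, 0.008, 0.301]
force: [0.5, 0.6, -1.9]
finger_gap: 0.0139
gripper_force: 50.0
```

```bash
python3 go.py 0.4421 -0.0715 0.129 3.26 35
```

```text
rot [-0.0024  0.0004 -0.0019] d [ 0.0831  0.0022 -0.0582] grasp now [ 0.5435 -0.0682  0.129 ] joints [ 0.88  0.49 -1.    2.34  1.94  0.36 -0.16] F [ 0.5  0.6 -1.9] t 11.75
now yaw 3.13 tilt 35.03
```

Emit:
{"fn": "inch_along", "kwargs": {"deltas": [[[0,0,0],[0.012,0.002,-0.008],0],[[0,0,0],[0.032,0.004,-0.022],0],[[0,0,0],[0.056,0.004,-0.04],0],[[0,0,0],[0.08,0.004,-0.056],0],[[0,0,0],[0.104,0.004,-0.074],0],[[0,0,0],[0.128,0.004,-0.09],0],[[0,0,0],[0.15,0.004,-0.106],0],[[0,0,0],[0.162,0.004,-0.114],0],[[0,0,0],[0.166,0.004,-0.116],0],[[0,0,0],[0.166,0.004,-0.116],0]]}}

```text
clock: 12.75
position: [0.4528, -0.0711, 0.1135]
ee_rot: [-0.026, 0.953, 0.008, 0.301]
force: [-0.1, 1.0, -1.9]
finger_gap: 0.0137
gripper_force: 50.0
```

```bash
python3 go.py 0.4263 -0.2308 0.131 -35 35
```

```text
rot [0.3807 0.0007 0.5451] d [ 0.0206 -0.1647 -0.0169] grasp now [ 0.442  -0.0717  0.1289] joints [ 1.13  0.42 -1.2   2.54  2.14  0.37 -0.36] F [-0.1  1.  -1.9] t 12.75
now yaw 3.13 tilt 35.02
```

To row units: -0.1647 m / 0.5 = -0.3294, -0.156 m / 0.5 = -0.312, 0.545 rad / 1.5708 = 0.347.

Emit:
{"fn": "inch_along", "kwargs": {"deltas": [[[0.0127,0,0.0191],[0.002,-0.02,-0.002],0],[[0.0382,0,0.0509],[0.006,-0.05,-0.006],0],[[0.0637,0,0.0891],[0.01,-0.086,-0.01],0],[[0.0891,0,0.1273],[0.016,-0.124,-0.014],0],[[0.121,0,0.1719],[0.02,-0.164,-0.018],0],[[0.1528,0,0.2165],[0.026,-0.204,-0.022],0],[[0.1783,0,0.261],[0.032,-0.244,-0.026],0],[[0.2101,0,0.2992],[0.036,-0.284,-0.03],0],[[0.2292,0,0.331],[0.04,-0.312,-0.032],0],[[0.2426,0,0.347],[0.0412,-0.3294,-0.034],0]]}}

```text
clock: 13.75
position: [0.4351, -0.2381, 0.1156]
ee_rot: [0.289, 0.909, -0.091, 0.287]
force: [0.0, -0.5, -2.0]
finger_gap: 0.0139
gripper_force: 50.0
```

Emit:
{"fn": "inch_along", "kwargs": {"deltas": [[[0,0,0],[0,0,0],0],[[0,0,0],[0,0,0],0],[[0,0,0],[0,0,0],0]]}}

```text
clock: 14.05
position: [0.4353, -0.2362, 0.1156]
ee_rot: [0.286, 0.91, -0.09, 0.287]
force: [0.4, -0.3, -1.8]
finger_gap: 0.0139
gripper_force: 50.0
```

```bash
python3 go.py 0.4263 -0.2308 0.131 -35 35
python3 - <<'E'
from h import *
np.set_printoptions(precision=4,suppress=True)
ex=np.array([np.cos(np.radians(-35)),np.sin(np.radians(-35))])
for n in("top","side"):
    p,d=read_camera(n);P=cloud(camera_info(n),d);np.savez(n+"6.npz",p=p,d=d)
    r=np.hypot(P[...,0]-.498,P[...,1]+.281)
    k=(r<.06)&(P[...,2]>.148)&(P[...,2]<.17)&(p.max(2)>50);Q=P[k];c,rr=circ(Q[:,:2]);print(n,k.sum(),"z",np.percentile(Q[:,2],[10,50,90]),c,rr)
E
```

```text
rot [0.0012 0.0002 0.0011] d [-0.0003 -0.0007  0.0002] grasp now [ 0.4264 -0.2301  0.131 ] joints [ 1.12  0.4  -1.06  2.48  1.84  0.6  -0.55] F [ 0.4 -0.3 -1.8] t 14.05
now yaw -34.92 tilt 35.01
top 209 z [0.1519 0.1587 0.1628] [ 0.498  -0.2774] 0.04240805026174502
side 379 z [0.1497 0.1559 0.1598] [ 0.4974 -0.2812] 0.042392444200052434
```

The cup is over the plate's clear end and both views agree. I lower it and let go.

To row units: 0.0557 m / 0.5 = 0.1114, 0.006 m / 0.5 = 0.012.

Emit:
{"fn": "inch_along", "kwargs": {"deltas": [[[0,0,0],[0.008,0,0.012],0],[[0,0,0],[0.02,0,0.03],0],[[0,0,0],[0.036,0,0.052],0],[[0,0,0],[0.052,0,0.074],0],[[0,0,0],[0.064,0,0.092],0],[[0,0,0],[0.072,0,0.104],0],[[0,0,0],[0.076,0,0.108],0],[[0,0,0],[0.078,0,0.111],0],[[0,0,0],[0.078,0,0.1114],0],[[0,0,0],[0.078,0,0.1114],0]]}}

```text
clock: 15.15
position: [0.4356, -0.2369, 0.0481]
ee_rot: [0.287, 0.909, -0.091, 0.287]
force: [-0.4, -0.1, -1.9]
finger_gap: 0.0138
gripper_force: 50.0
```

Emit:
{"fn": "inch_along", "kwargs": {"deltas": [[[0,0,0],[0.0006,0,0.0008],0],[[0,0,0],[0.0006,0,0.0008],0],[[0,0,0],[0.0006,0,0.0008],0]]}}

```text
clock: 15.45
position: [0.4354, -0.2369, 0.0474]
ee_rot: [0.287, 0.909, -0.09, 0.287]
force: [0.2, -0.5, -1.4]
finger_gap: 0.0136
gripper_force: 50.0
```

```bash
python3 go.py 0.4263 -0.2308 0.0623 -35 35
```

```text
rot [0.0002 0.0009 0.0001] d [ 0.0004 -0.0003  0.0003] grasp now [ 0.4266 -0.2307  0.0628] joints [ 1.02  0.66 -1.04  2.54  2.07  0.87 -0.75] F [ 0.2 -0.5 -1.4] t 15.45
now yaw -35.0 tilt 35.05
```

To row units: 0.0008 m / 0.5 = 0.0016, 0.0006 m / 0.5 = 0.0012.

Emit:
{"fn": "inch_along", "kwargs": {"deltas": [[[0,0,0],[0.0006,0,0.0008],0],[[0,0,0],[0.0012,0,0.0016],0],[[0,0,0],[0.0012,0,0.0016],0],[[0,0,0],[0.0012,0,0.0016],0]]}}

```text
clock: 15.85
position: [0.4353, -0.2368, 0.0465]
ee_rot: [0.286, 0.909, -0.091, 0.287]
force: [-4.3, 2.5, 6.7]
finger_gap: 0.0136
gripper_force: 50.0
```

To row units: -0.0002 m / 0.5 = -0.0004.

Emit:
{"fn": "inch_along", "kwargs": {"deltas": [[[0,0,0],[-0.0004,0,-0.0004],0],[[0,0,0],[-0.0004,0,-0.0004],0.02],[[0,0,0],[-0.0004,0,-0.0004],0.03],[[0,0,0],[-0.0004,0,-0.0004],0.05],[[0,0,0],[-0.0004,0,-0.0004],0.05],[[0,0,0],[-0.0004,0,-0.0004],0.05]]}}

```text
clock: 16.45
position: [0.4354, -0.2368, 0.0464]
ee_rot: [0.287, 0.91, -0.09, 0.287]
force: [0.0, -0.3, 0.2]
finger_gap: 0.0467
gripper_force: 0.0
```

Emit:
{"fn": "inch_along", "kwargs": {"deltas": [[[0,0,0],[0,0,-0.016],0.05],[[0,0,0],[0,0,-0.05],0.05],[[0,0,0],[0,0,-0.1],0.05],[[0,0,0],[0,0,-0.16],0.05],[[0,0,0],[0,0,-0.2],0.05],[[0,0,0],[0,0,-0.24],0.05],[[0,0,0],[0,0,-0.24],0.05],[[0,0,0],[0,0,-0.24],0.05],[[0,0,0],[0,0,-0.24],0.05]]}}

```text
clock: 17.35
position: [0.3794, -0.1974, 0.1445]
ee_rot: [0.287, 0.91, -0.09, 0.286]
force: [0.0, 1.8, 0.0]
finger_gap: 0.0498
gripper_force: 0.0
```

```bash
python3 - <<'E'
from h import *
np.set_printoptions(precision=4,suppress=True);I={}
for n in("top","side"):
    p,d=read_camera(n);P=cloud(camera_info(n),d);I[n]=p;np.savez(n+"7.npz",p=p,d=d)
    r=np.hypot(P[...,0]-.498,P[...,1]+.281)
    k=(r<.06)&(P[...,2]>.083)&(P[...,2]<.1)&(p.max(2)>50);Q=P[k];c,rr=circ(Q[:,:2]);print(n,k.sum(),"z",np.percentile(Q[:,2],[10,50,90]),c,rr)
o=np.zeros((600,800,3),np.uint8)
o[:300]=cv2.resize(I["top"][110:260,200:600],(800,300));o[300:]=cv2.resize(I["side"][140:390,100:480],(456,300))[:, :456] if 0 else cv2.resize(I["side"][150:390,0:640],(800,300))
cv2.imwrite("pics/v7.png",np.clip(o[:,:,::-1]*1.3,0,255).astype(np.uint8))
E
```

```text
top 160 z [0.0862 0.0908 0.094 ] [ 0.4981 -0.2782] 0.04246068690071622
side 295 z [0.0844 0.0895 0.0923] [ 0.4975 -0.2815] 0.04235623504233243
```

View pics/v7.png

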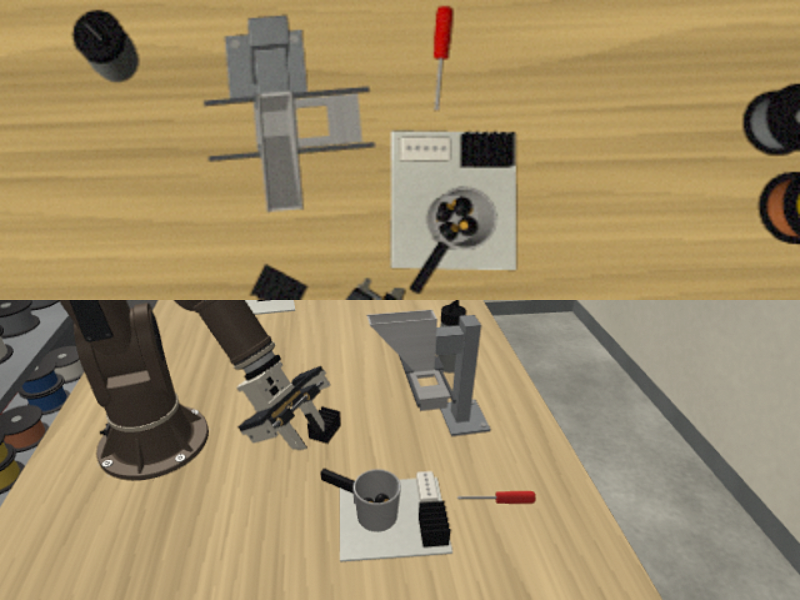

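The cup stands upright on the clear end at (460,218) with four knobs in it, rim at 91 mm. The shutter window is back out at (313,120) and the hopper is empty. One last check of the shutter and heat sink, then I hand in.

```bash
python3 sh.py; python3 - <<'E'
from h import *
f=np.load("side7.npz");f0=np.load("side0.npz");i=camera_info("side")
for g in(f0,f):
    P=cloud(i,g["d"]);k=(np.hypot(P[...,0]-.4,P[...,1]+.012)<.055)&(P[...,2]>.03)&(P[...,2]<.06);print(np.nanmedian(P[k],0),k.sum())
print(job.finish_job())
E
```

```text
top0.npz [(-135, 123), (-132, 121), (-129, 118), (-126, 121), (-123, 124), (-120, 122), (-117, 113), (-114, 47), (-111, 24), (-108, 29), (-105, 26), (-102, 25), (-99, 24), (-96, 20), (-93, 22)]
 end edge y est -0.135 plate frac 0.4942528735632184
top5.npz [(-135, 121), (-132, 122), (-129, 120), (-126, 122), (-123, 121), (-120, 117), (-117, 49), (-114, 14), (-111, 27), (-108, 28), (-105, 27), (-102, 25), (-99, 23), (-96, 22), (-93, 18)]
 end edge y est -0.135 plate frac 0.5747126436781609
[ 0.39979948 -0.01778995  0.04205319] 353
[ 0.40816201 -0.00831963  0.04169596] 228
the job is handed in; nothing more can be done
None
```

The job is handed in at about 17.5 s. All four knobs are in the cup, which stands upright on the plate's clear end, and the shutter is pushed shut to its stop. The last heat sink check differed by about 1 cm; I put that down to the hand partly blocking that view (228 points against 353), since nothing went near it, but I did not confirm it.

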